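Cap the open sample, then crack the drying box's stuck lid and hold it ajar

ROBOT

A 7-joint arm with a two-finger parallel gripper is mounted at the origin on the work surface; the furniture and walls round the work are solid. World frame = base frame: x ahead of the robot, y to its left, z up, the work surface at z = 0. Lengths are in mm, angles in rad, forces in N, time in s.
With the tool pointing down it reaches from about 425 to 1025 mm from the base axis. Payload 9.4 kg.
Tool frame: the origin (TCP) lies between the finger pads; the fingertips stand 19 mm ahead of it and the grasp point (between the pads) is the TCP (ctrl.tip_extent is the z of the fingertips in the tool frame, in mm); z points along the fingers, y is the line along which they close (so a half turn about z gives the same grasp; the last joint's range is limited). The gripper opens to 85 mm and grips with 20 to 120 N. Pads are 22 mm wide; open, the fingers measure 114 mm over their backs; the gripper's body (76 mm by 85 mm) begins 54 mm behind the grasp point. The pads swing forward as they close: fully open they stand 13 mm farther back than shut.
Start: joints at [-1.399, 0.599, -0.003, 1.599, 0.002, 0.943, -0.08], TCP at [178.528, 702.675, 250.275] pointing down, gripper open.
Joint ranges: [-2.57, 2.57], [-0.35, 1.97], [-1.29, 1.29], [0.11, 2.56], [-1.05, 4.19], [0.11, 1.86], [-2.63, 2.63]. Speed limits (rad/s): [2.22, 2.22, 3.01, 3.01, 3.14, 3.14, 3.14].

INTERFACE

Orientations are given as a unit quaternion [x, y, z, w].
In Python, from bench import ctrl, imaging gives the robot as it stands.
- The arm moves only by the tool send_rows, never from a script. Its argument "increments" is a list that holds one entry, the list of rows, each a list of 5 numbers: the finger opening in mm, from 0 to 85.4, then the shift along the tool's x, y, z in mm, then the turn about the tool's z in degrees. In form: [[[claw, tx, ty, tz, turn], ...]]. A call has 1 to 12 rows; each row is the pose to reach, as a shift and turn from the pose commanded when the call began, along the tool's axes at that moment; what a row does not reach only later rows make up. A row lasts 1/12 s, in which the tool goes at most 41.7 mm and 7.16 degrees, less where a joint would pass 70% of its speed; a pose out of reach is approached as far as the arm can. A call with a gripper value outside its range is refused whole. The fingers move at their own pace and stop on an object; "grip_force" is the grip in N (left out, the last holds). Time passes only in rows, so rows that repeat a pose let the fingers close. It gives the time, the measured TCP pose, the force, the opening and the grip force at its end, in the units of the state.
- ctrl.observe(): the state, without advancing time (a new reading comes with each control period).
- imaging.read_camera(name): name is "scene" or "side" or "wrist"; returns the picture (480x640x3 uint8, red, green, blue); there is no depth.
- imaging.camera_model(name): a dict with "camera_matrix" (3x3 intrinsics, pixels), "rvec" (rotation vector, rad) and "tvec" (3), from world to camera coordinates, as OpenCV has them; the wrist camera has in their place "tool_from_camera" (4x4, takes a point from camera to tool coordinates, whose origin is the TCP and whose axes are the flange's). Camera axes: x right, y down, z forward; pixel columns grow to the right and rows downward; lengths in mm; the calibration is good to about 2 mm. A picture is of the moment at which its call begins: read the wrist's pose just before it. camera_model takes no time and is no camera call.
- ctrl.close_job(): hands the job in; it is judged then, once.
The state is a dict: "clock": time; "joint_pos": joint angles; "qd": joint speeds; "joint_torque": joint torques, N m; "eef_pos": TCP position; "tcp_rot": TCP orientation; "force": force on the tool from outside, world axes, zero at the start; "torque": the same for the moment, N m; "finger_gap": finger opening in mm; "gripper_force": force on a finger pad.
Only numpy, scipy, OpenCV 4.12 (cv2) and the standard library are available. Lean on these libraries where they do the work, as an engineer would, in place of code of your own. Each camera call takes 0.05 s, during which the arm holds its last target. There are 200 camera calls.

TASK

One of the three sample tubes in the rack has been left with its blue cap standing open: first press that cap fully home. Then grip the black knob of the grey drying box, pull its white lid free of the sticky seal without letting it fly wide open, and hold it by the knob with its front edge two to four centimetres above the box, finishing there still holding it. Keep the other caps shut and do not disturb the two loose vials and the flask.

Things in the scene. Friction and masses are not known exactly. Their poses are not given: they have to be found in the camera images.
- rack: white rack fixed to the worktop, 168 x 52 x 60 mm, with three tubes in a row 46 mm apart along its x axis. Origin at the centre of its underside
- tube_a: the one whose cap stands open at the start (0.6 to 1.1 rad): 26 mm clear tube with orange filling and blue cap, fixed upright in any of the rack's three places. Origin: centre of its foot, 10 mm above the worktop; x runs along the row; rim at z = 75 mm; the cap's hinge line is parallel to x at y = -16 mm, z = 75 mm
- cap_a (a joint): angle of the hinged cap of tube_a, rad: 0 = pressed home, grows as it opens upward (up to 1.9). A stiff hinge (0.03 N m, about 2 N pressed at the cap's middle): the cap stays where it is left. Pressed straight down while well open it can jam against the finger: swing it over from the hinge side first
- cap_a_top (a point): middle of the upper face of that blue cap (31 mm across, 6 mm thick, small tab at the free edge). Shut, it is 91 mm above the worktop, over the tube's axis; it turns with the cap
- tube_b: a 26 mm clear tube with orange filling and blue cap, fixed upright in any of the rack's three places. Origin: centre of its foot, 10 mm above the worktop; x runs along the row; rim at z = 75 mm; the cap's hinge line is parallel to x at y = -16 mm, z = 75 mm
- cap_b (a joint): angle of the hinged cap of tube_b, rad: 0 = pressed home, grows as it opens upward (up to 1.9). A stiff hinge (0.03 N m, about 2 N pressed at the cap's middle): the cap stays where it is left. Pressed straight down while well open it can jam against the finger: swing it over from the hinge side first
- cap_b_top (a point): middle of the upper face of that blue cap (31 mm across, 6 mm thick, small tab at the free edge). Shut, it is 91 mm above the worktop, over the tube's axis; it turns with the cap
- tube_c: a 26 mm clear tube with orange filling and blue cap, fixed upright in any of the rack's three places. Origin: centre of its foot, 10 mm above the worktop; x runs along the row; rim at z = 75 mm; the cap's hinge line is parallel to x at y = -16 mm, z = 75 mm
- cap_c (a joint): angle of the hinged cap of tube_c, rad: 0 = pressed home, grows as it opens upward (up to 1.9). A stiff hinge (0.03 N m, about 2 N pressed at the cap's middle): the cap stays where it is left. Pressed straight down while well open it can jam against the finger: swing it over from the hinge side first
- cap_c_top (a point): middle of the upper face of that blue cap (31 mm across, 6 mm thick, small tab at the free edge). Shut, it is 91 mm above the worktop, over the tube's axis; it turns with the cap
- drying_box: grey drying box (small desiccator) fixed to the worktop, 150 x 150 x 85 mm, origin at the centre of its underside; the lid's front edge with the knob is on its -x side, the hinge on its +x side, the hinge line parallel to its y axis
- lid_angle (a joint): angle of the white lid (158 x 156 x 8 mm, about 0.5 kg with its knob), rad: 0 = shut, grows as the front edge rises; that edge is 155 mm from the hinge, so 0.2 rad is about 31 mm. The seal holds to about 17 N (14 to 20) upward at the knob and lets go over the first 7 mm; then 3 to 9 N at the knob is left, mostly weight, and the lid falls shut if released
- lid_hinge (a point): middle of the lid's hinge line, fixed on the box, 85 mm above the worktop; same axes as the box
- lid: the white lid with its black knob; origin on the hinge line, x toward the back, so it reaches from x = +3 to -155 mm, upper face at z = 8 mm (93 mm above the worktop when shut)
- lid_knob (a point): middle of the black upright cylindrical knob on the lid (28 mm across, 36 mm tall; a 34 mm, 3 mm high collar at its foot): 130 mm from the hinge line toward the front, 18 mm above the lid's face, 111 mm above the worktop when shut; turns with the lid. Grip here across the knob, best with the fingers closing along the box's y axis, so that the knob can turn between them
- red_vial: loose vial with a red filling and black cap, 25 x 25 x 56 mm, origin at its foot: leave alone
- lime_vial: loose vial with a lime-green filling and white cap, 25 x 25 x 56 mm, origin at its foot: leave alone
- flask: loose conical flask with an orange filling, 68 x 68 x 111 mm, origin at its foot: leave alone

How it is judged (in metres and radians):
On the way, in this order (a step that is already met when the one before it is completed fails the run):
1. the open cap is pressed home while the lid is still shut (value of joint each of cap_a, cap_b, cap_c below 0.06 rad and value of joint lid_angle below 0.02 rad), for 0.2 s.
2. the lid is broken free of its seal by the knob (value of joint lid_angle above 0.1 rad and contact force between the fingers and black_knob above 0.5 N), for 0.2 s.
At the end, for the whole second after the job is handed in: The gripper holds the lid by its knob (finger force over 0.5 N) at 0.1 to 0.33 rad, that is the front edge about 15 to 50 mm up; all three caps are home (under 0.06 rad); the two vials and the flask are within 20 mm of where they stood (all of step 2 and value of joint each of cap_a, cap_b, cap_c below 0.06 rad and value of joint lid_angle below 0.33 rad and distance of each of red_vial, lime_vial, flask from where it was at the start of the episode below 0.02 m); the arm keeps its last pose, push and grip.
It fails at once if the lid flies wide open (over 0.45 rad, front edge 67 mm up) (value of joint lid_angle above 0.45 rad).
It fails at once if a shut cap is opened (value of joint any of cap_b, cap_c above 0.2 rad).
It fails at once if a vial or the flask is moved by more than 20 mm (distance of any of red_vial, lime_vial, flask from where it was at the start of the episode above 0.02 m).
It also fails if it takes over 38 s, if anything falls off the work surface, if the arm or the gripper's body presses on something with over 40 N, if the wrist force passes 120 N, or if a joint passes its speed limit or range.

## Working session

There is one attempt and no reset: what is moved stays moved. The work goes in short steps, Python scripts to look and compute and a tool call to move; the robot and the scene stay as the last step left them, time stands still between calls to the robot, and variables do not carry over. Pictures are saved under pics/ and viewed, at most 10 in all, crops included, and the job is handed in when it is done.

Besides the shell and the picture viewer there is one more tool, called after ">>>" in YAML: its name, and indented under it one key for each argument. send_rows: Moves the arm, as the interface text tells. Its arguments: {"type":"object","properties":{"increments":{"type":"array","items":{"type":"array","items":{"type":"array","items":{"type":"number"}}}},"grip_force":{"type":"number"}},"required":["increments"]}

```bash
mkdir -p pics; cat > h.py <<'E'
import numpy as np, cv2
from bench import ctrl, imaging
def P(name):
    m=imaging.camera_model(name); return np.array(m["camera_matrix"],float),cv2.Rodrigues(np.array(m["rvec"],float))[0],np.array(m["tvec"],float).ravel()
def ray(name,uv):
    K,R,t=P(name); d=R.T@np.linalg.inv(K)@np.array([*uv,1.]); return -R.T@t,d
def onz(name,uv,z):
    c,d=ray(name,uv); return c+d*(z-c[2])/d[2]
def proj(name,X):
    K,R,t=P(name); q=(K@(R@np.array(X,float).reshape(-1,3).T+t[:,None])); return (q[:2]/q[2]).T
def tri(n1,a,n2,b):
    c1,d1=ray(n1,a);c2,d2=ray(n2,b); s=np.linalg.lstsq(np.c_[d1,-d2],c2-c1,rcond=None)[0]
    p,q=c1+s[0]*d1,c2+s[1]*d2; return (p+q)/2,np.linalg.norm(p-q)
def snap(n,f=None):
    im=imaging.read_camera(n)[:,:,::-1].copy(); cv2.imwrite(f or f"pics/{n}.png",im); return im
E
python3 - <<'E'
from h import *
a=snap("scene");b=snap("side")
print(ctrl.observe())
for n in("scene","side"): print(n,ray(n,(320,240)))
E
```

```text
{'clock': 0.1, 'joint_pos': array([-1.39872905,  0.60007362, -0.00253899,  1.60006611,  0.00184343,
        0.94288523, -0.07980304]), 'qd': array([-0.00014092, -0.00305633, -0.00070668, -0.00203655, -0.00027128,
        0.00062492, -0.00023821]), 'joint_torque': array([ 5.97704304e-03, -7.77988315e+01,  1.57050088e+00, -2.58625656e+01,
        1.26665714e-02,  5.44291150e-03, -7.42935526e-06]), 'eef_pos': array([178.42683527, 702.28922746, 249.4769834 ]), 'tcp_rot': array([ 1.24024726e-01,  9.92278870e-01, -7.15570850e-04, -3.62376454e-06]), 'force': array([-0.3892893 , -0.23425567,  0.02284413]), 'torque': array([-0.05180117,  0.01384951,  0.01541285]), 'gripper_force': 0.0, 'finger_gap': 85.5123754634499}
scene (array([ 47.62766319, 620.61940711, 503.65112102]), array([ 0.55213827, -0.69711762, -0.4574429 ]))
side (array([ 385.39749629, -562.12192552,  685.29865198]), array([ 0.16758465,  0.67715795, -0.71662665]))
```

View pics/scene.png

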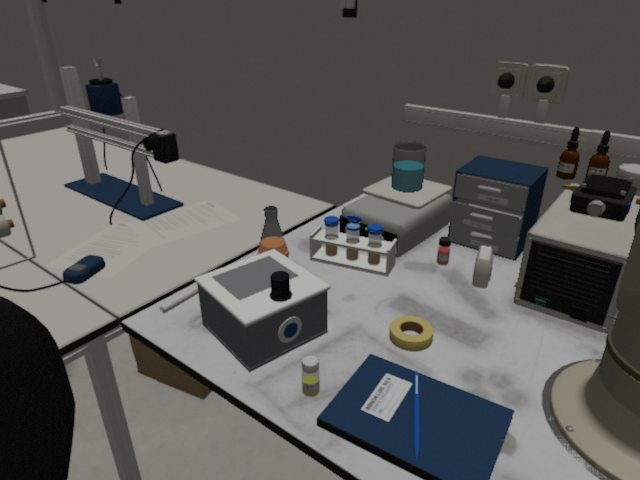

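View pics/side.png

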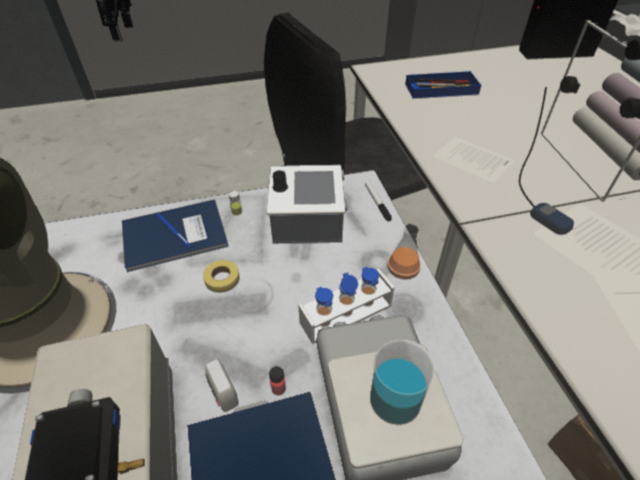

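The scene view shows the rack with blue caps near (332,222), (353,225) and (376,232), the middle one apparently open. The knob is near (280,285), the lime vial at (311,377), the flask at (272,240) and the red vial at (444,250). The side view shows caps at (324,297), (348,285) and (370,276) and the knob at (280,180). I'll zoom in on the rack.

```bash
python3 - <<'E'
from h import *
a=cv2.imread("pics/scene.png");b=cv2.imread("pics/side.png")
A=cv2.resize(a[200:280,300:410],None,fx=5,fy=5,interpolation=2)
B=cv2.resize(b[255:345,290:400],None,fx=5,fy=5,interpolation=2)
A=cv2.copyMakeBorder(A,0,B.shape[0]-A.shape[0],0,0,0)
C=np.hstack([A,B]);C=cv2.resize(C,(800,int(C.shape[0]*800/C.shape[1])));cv2.imwrite("pics/c1.png",C);print(C.shape)
# knob top masks
for n,im,(x0,y0,x1,y1) in(("scene",a,(262,265,300,300)),("side",b,(268,165,292,195))):
    g=im.max(2)[y0:y1,x0:x1]; m=(g<60).astype('uint8'); k,l,s,c=cv2.connectedComponentsWithStats(m); i=1+s[1:,4].argmax(); print(n,s[i]+[x0,y0,0,0,0],c[i]+[x0,y0])
for n,im,(x0,y0,x1,y1) in(("scene",a,(310,205,395,245)),("side",b,(305,260,385,315))):
    h=cv2.cvtColor(im,cv2.COLOR_BGR2HSV)[y0:y1,x0:x1]; m=cv2.inRange(h,(105,130,50),(125,255,255)); k,l,s,c=cv2.connectedComponentsWithStats(m)
    for i in range(1,k):
        if s[i,4]>15: print(n,s[i]+[x0,y0,0,0,0],c[i]+[x0,y0])
# lid white corners
for n,im,(x0,y0,x1,y1) in(("scene",a,(185,240,340,350)),("side",b,(255,155,355,250))):
    h=im[y0:y1,x0:x1].min(2)
    print(n,np.percentile(h,[50,90,99]))
for n,u,z in(("scene",(353,230),91),("scene",(332,222),91),("scene",(376,230),91),("side",(324,297),91),("side",(370,276),91),("side",(280,174),129),("scene",(281,278),129),("side",(277,389),0),("scene",(444,263),0),("side",(236,212),0),("scene",(312,392),0),("side",(405,270),0),("scene",(272,258),0)): print(n,u,onz(n,u,z).round())
E
```

```text
(327, 800, 3)
scene [270 271  21  29 509] [279.90176817 285.66404715]
side [274 171  13  20 213] [279.2629108  181.14553991]
scene [325 216  15  10 120] [331.34166667 220.68333333]
scene [347 215  14  15 104] [353.65384615 220.97115385]
scene [367 224  16  11 134] [375.14179104 228.52238806]
side [362 268  17  17 201] [370.05472637 275.039801  ]
side [341 274  16  21 250] [348.544 284.216]
side [316 288  16  18 213] [323.79812207 295.66666667]
scene [126. 172. 173.]
side [142. 217. 219.]
scene (353, 230) [522. -79.  91.]
scene (332, 222) [575. -83.  91.]
scene (376, 230) [ 487. -106.   91.]
side (324, 297) [ 499. -130.   91.]
side (370, 276) [ 587. -106.   91.]
side (280, 174) [482. 167. 129.]
scene (281, 278) [470. 178. 129.]
side (277, 389) [ 395. -225.    0.]
scene (444, 263) [ 392. -220.    0.]
side (236, 212) [380. 221.   0.]
scene (312, 392) [377. 224.   0.]
side (405, 270) [691. -39.   0.]
scene (272, 258) [684. -21.   0.]
```

View pics/c1.png

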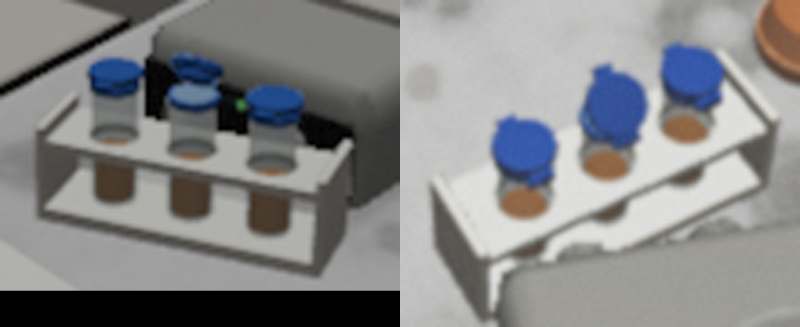

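The crop shows the middle cap standing open. Its hinge is on the far (balance, −y) side of the rack, and its two neighbours are shut. Next I'll triangulate the caps, knob and lid corners.

```bash
python3 - <<'E'
from h import *
a=cv2.imread("pics/scene.png");b=cv2.imread("pics/side.png")
R=tri("scene",(331.3,220.7),"side",(370.05,275.04));L=tri("scene",(375.1,228.5),"side",(323.8,295.7));M=tri("scene",(353.65,221),"side",(348.5,284.2))
print(L,R,M,np.linalg.norm(R[0]-L[0])); d=R[0]-L[0]; print("yaw",np.degrees(np.arctan2(d[1],d[0])),"mid",(R[0]+L[0])/2)
print("knob",tri("scene",(279.9,285.7),"side",(279.3,181.1)))
# lid quads
for n,im,(x0,y0,x1,y1),th in(("scene",a,(185,240,340,350),150),("side",b,(255,155,355,225),190)):
    m=(im[y0:y1,x0:x1].min(2)>th).astype('uint8')
    k,l,s,c=cv2.connectedComponentsWithStats(m); i=1+s[1:,4].argmax(); m=(l==i).astype('uint8')
    cn=max(cv2.findContours(m,0,2)[0],key=cv2.contourArea); hull=cv2.convexHull(cn)
    for e in(3,4,6):
        q=cv2.approxPolyDP(hull,e,True).reshape(-1,2)+[x0,y0]; print(n,s[i],q.tolist(),[onz(n,p,93).round(0)[:2].tolist() for p in q])
E
```

```text
(array([ 500.00436696, -122.64814146,   83.92201733]), np.float64(0.5428877013129993)) (array([589.36103932, -99.42161666,  84.1711256 ]), np.float64(1.3814023973899245)) (array([ 545.32663403, -114.33987025,   90.39859904]), np.float64(1.2165404008871907)) 92.32631479655124
yaw 14.570486386613226 mid [ 544.68270314 -111.03487906   84.04657147]
knob (array([480.02450085, 171.06240301, 108.2551739 ]), np.float64(0.3962599288251945))
scene [  10    0  145  110 4394] [[195, 278], [256, 251], [296, 240], [339, 267], [339, 330], [313, 347], [296, 349], [244, 322]] [[619.0, 220.0], [606.0, 96.0], [578.0, 21.0], [459.0, 52.0], [360.0, 187.0], [365.0, 236.0], [380.0, 252.0], [474.0, 253.0]]
scene [  10    0  145  110 4394] [[195, 278], [296, 240], [339, 267], [339, 330], [313, 347], [296, 349], [244, 322]] [[619.0, 220.0], [578.0, 21.0], [459.0, 52.0], [360.0, 187.0], [365.0, 236.0], [380.0, 252.0], [474.0, 253.0]]
scene [  10    0  145  110 4394] [[195, 278], [296, 240], [339, 267], [339, 330], [296, 349], [244, 322]] [[619.0, 220.0], [578.0, 21.0], [459.0, 52.0], [360.0, 187.0], [380.0, 252.0], [474.0, 253.0]]
side [  12   11   80   47 1620] [[339, 166], [346, 182], [343, 210], [267, 211], [271, 167]] [[621.0, 210.0], [620.0, 151.0], [589.0, 67.0], [441.0, 102.0], [474.0, 245.0]]
side [  12   11   80   47 1620] [[339, 166], [346, 182], [343, 210], [267, 211], [271, 167]] [[621.0, 210.0], [620.0, 151.0], [589.0, 67.0], [441.0, 102.0], [474.0, 245.0]]
side [  12   11   80   47 1620] [[339, 166], [343, 210], [267, 211], [271, 167]] [[621.0, 210.0], [589.0, 67.0], [441.0, 102.0], [474.0, 245.0]]
```

>>> send_rows:
  increments:
    - [[0,-220,-136,0,30],[0,-440,-272,0,61],[0,-440,-272,0,61],[0,-440,-272,0,61],[0,-440,-272,0,61],[0,-440,-272,0,61],[0,-440,-272,0,61],[0,-440,-272,0,61],[0,-440,-272,0,61],[0,-440,-272,0,61],[0,-440,-272,0,61],[0,-440,-272,0,61]]

```text
clock: 1.1
eef_pos: [526.9, 341.5, 250.1]
tcp_rot: [0.61, 0.792, -0.0, -0.0]
force: [0.1, 1.0, 0.5]
finger_gap: -0.1
gripper_force: 0.0
```

```bash
cat >> h.py <<'E'
from scipy.spatial.transform import Rotation as Ro
def move(X,yaw=None):
    s=ctrl.observe(); R=Ro.from_quat(s["tcp_rot"]).as_matrix(); d=R.T@(np.array(X)-s["eef_pos"])
    y=np.degrees(np.arctan2(R[1,1],R[0,1])); return d.round(1), y, (None if yaw is None else -((yaw-y+90)%180-90))
E
python3 - <<'E'
from h import *
s=ctrl.observe(); print(s["clock"],s["eef_pos"],s["joint_pos"].round(2),s["finger_gap"])
print(move((545,-125,230),14.6))
print("beaker",tri("scene",(409,149),"side",(403,358)),tri("scene",(345,205),"side",(320,338)))
E
```

```text
1.1 [526.90639322 341.53171053 250.09427876] [-0.86  0.49  0.29  1.85 -0.19  0.83 -0.22] -0.06263068770977329
(array([-455.7, -101.4,   20.2]), np.float64(14.767208312259996), np.float64(0.16720831226000143))
beaker (array([ 547.34174841, -317.79410194,  188.53221312]), np.float64(8.010779215745663)) (array([ 529.74352844, -161.79068636,   84.3570912 ]), np.float64(124.70589728220706))
```

>>> send_rows:
  increments:
    - [[0,-450,-100,20,0],[0,-450,-100,20,0],[0,-450,-100,20,0],[0,-450,-100,20,0],[0,-450,-100,20,0],[0,-450,-100,20,0],[0,-450,-100,20,0],[0,-450,-100,20,0],[0,-450,-100,20,0],[0,-450,-100,20,0],[0,-450,-100,20,0],[0,-450,-100,20,0]]

```text
clock: 2.1
eef_pos: [542.9, -126.4, 230.4]
tcp_rot: [0.614, 0.789, -0.001, 0.001]
force: [-0.1, 0.0, 0.4]
finger_gap: 0.1
gripper_force: 0.0
```

```bash
python3 - <<'E'
from h import *
s=ctrl.observe(); print(s["clock"],s["eef_pos"],s["joint_pos"].round(2)); im=snap("wrist"); s=ctrl.observe(); print(s["eef_pos"],s["qd"].round(3))
m=imaging.camera_model("wrist"); np.set_printoptions(suppress=True); print(m)
np.savez("w1.npz",p=s["eef_pos"],q=s["tcp_rot"])
E
```

```text
2.1 [ 542.90962345 -126.36584948  230.41512777] [-0.09  0.44  0.3   2.02 -0.19  0.71  0.58]
[ 543.05796598 -123.15470852  230.20389406] [-0.071 -0.007 -0.055  0.014 -0.014  0.007 -0.052]
{'camera_matrix': array([[342.34565717,   0.        , 310.05260851],
       [  0.        , 342.34565717, 246.19461862],
       [  0.        ,   0.        ,   1.        ]]), 'tool_from_camera': array([[   0.00056636,   -0.94673275,   -0.32201985,   83.06437036],
       [   0.99999908,    0.00093263,   -0.00098312,   -0.10258509],
       [   0.00123108,   -0.322019  ,    0.94673241, -124.02321963],
       [   0.        ,    0.        ,    0.        ,    1.        ]])}
```

View pics/wrist.png

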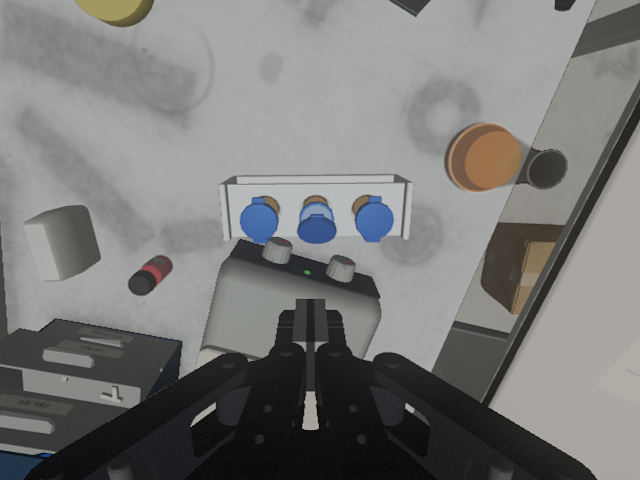

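Wrist view: shut caps are centred near (259,219) and (374,218), with the open one at (317,228). The grey balance sits close behind the rack, with its knobs at (278,250) and (342,268), so I'll check its height and fix the cap positions.

```bash
cat >> h.py <<'E'
def wray(uv,p,q):
    m=imaging.camera_model("wrist");T=np.array(m["tool_from_camera"]);K=np.array(m["camera_matrix"]);R=Ro.from_quat(q).as_matrix()
    return R@T[:3,3]+p, R@T[:3,:3]@np.linalg.inv(K)@np.array([*uv,1.])
def wonz(uv,z,p,q):
    c,d=wray(uv,p,q); return c+d*(z-c[2])/d[2]
E
python3 - <<'E'
from h import *
w=np.load("w1.npz");p,q=w["p"],w["q"]
s=ctrl.observe(); print(s["eef_pos"])
im=cv2.imread("pics/wrist.png"); m=cv2.inRange(cv2.cvtColor(im,40),(105,130,50),(125,255,255))[190:250,220:420]
k,l,st,c=cv2.connectedComponentsWithStats(m)
for i in range(1,k):
    if st[i,4]>50: print(st[i]+[220,190,0,0,0],c[i]+[220,190],wonz(c[i]+[220,190],90,p,q).round(1))
for uv in((259,219),(374,218)): print(uv,wonz(uv,91,p,q).round(1))
R=Ro.from_quat(q).as_matrix(); print("closing yaw",np.degrees(np.arctan2(R[1,1],R[0,1])))
def t2(a,b):
    (c1,d1),(c2,d2)=a,b; x=np.linalg.lstsq(np.c_[d1,-d2],c2-c1,rcond=None)[0]; P1,P2=c1+x[0]*d1,c2+x[1]*d2; return (P1+P2).round()/2,np.linalg.norm(P1-P2).round(1)
print("balance knobs/corners")
print(t2(wray((378,298),p,q),ray("side",(408,320))), t2(wray((240,242),p,q),ray("side",(320,340))))
print(t2(wray((378,298),p,q),ray("scene",(341,205))))
for z in(40,60,80,100): print(z,wonz((278,240),z,p,q).round(),wonz((342,258),z,p,q).round(), proj("scene",wonz((307,272),z,p,q)).round())
print("base/red/flask",wonz((140,287),56,p,q).round())
E
```

```text
[ 543.05796598 -123.15470852  230.20389406]
[ 356  197   37   45 1160] [373.90172414 220.07241379] [588.1 -96.3  90. ]
[ 240  198   38   45 1175] [258.57787234 220.87829787] [ 499.4 -119.7   90. ]
[300 202  34  21  83] [315.28915663 208.86746988] [540.7 -99.1  90. ]
[298 215  38  28 806] [316.36848635 229.46898263] [ 545.8 -115.2   90. ]
(259, 219) [ 499.5 -117.8   91. ]
(374, 218) [587.4 -94.5  91. ]
closing yaw 14.286819590978375
balance knobs/corners
(array([ 630. , -181. ,   47.5]), np.float64(5.8)) (array([ 481. , -166.5,   22. ]), np.float64(2.8))
(array([ 611. , -161.5,   91.5]), np.float64(2.3))
40 [ 517. -148.   40.] [ 582. -151.   40.] [[366. 232.]]
60 [ 517. -142.   60.] [ 578. -144.   60.] [[365. 225.]]
80 [ 518. -135.   80.] [ 574. -137.   80.] [[364. 218.]]
100 [ 518. -128.  100.] [ 571. -130.  100.] [[363. 211.]]
base/red/flask [ 399. -222.   56.]
```

>>> send_rows:
  increments:
    - [[0,-23,4,25,0],[0,-23,4,55,0],[0,-23,4,80,0],[0,-23,4,97,0],[0,-23,4,104,0],[0,-23,4,104,0],[0,-23,4,104,0]]

```text
clock: 2.73
eef_pos: [553.8, -138.1, 126.5]
tcp_rot: [0.61, 0.792, 0.0, -0.0]
force: [0.1, -0.6, -0.2]
finger_gap: -0.0
gripper_force: 0.0
```

```bash
python3 - <<'E'
from h import *
print(ctrl.observe()["eef_pos"],ctrl.tip_extent)
a=snap("scene","pics/s2.png");b=snap("side","pics/d2.png")
A=cv2.resize(a[170:260,300:410],None,fx=5,fy=5,interpolation=2);B=cv2.resize(b[245:335,290:400],None,fx=5,fy=5,interpolation=2)
C=cv2.resize(np.hstack([A,B]),(800,327));cv2.imwrite("pics/c2.png",C)
E
```

```text
[ 553.79207843 -138.05227042  126.54046183] 19.0
```

View pics/c2.png

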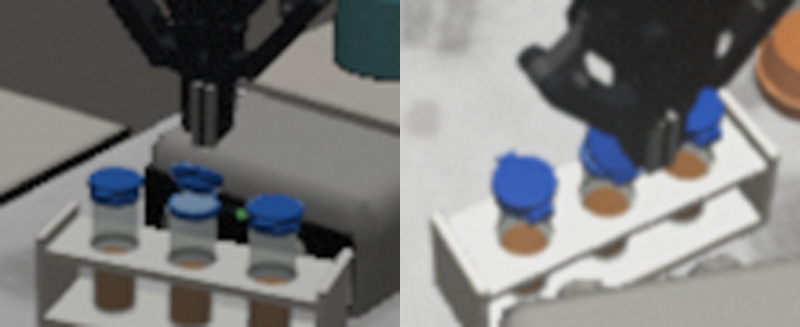

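The finger sits just behind the raised middle cap, at about (205,130) in the scene crop, and clear of it. Now swing the cap over.

>>> send_rows:
  increments:
    - [[0,4,-2,0,0],[0,8,-2,0.5,0],[0,11,-2,1.5,0],[0,14,-2,3,0],[0,17,-2,5,0],[0,19,-2,7,0],[0,21,-2,9.5,0],[0,23,-2,12,0],[0,25,-2,14,0],[0,27,-2,15,0],[0,28,-2,16,0],[0,28,-2,16,0]]

```text
clock: 3.83
eef_pos: [544.4, -112.2, 110.2]
tcp_rot: [0.611, 0.792, -0.0, -0.0]
force: [-0.2, -0.2, 0.2]
finger_gap: -0.3
gripper_force: 0.0
```

>>> send_rows:
  increments:
    - [[0,1,0,1,0],[0,1,0,2,0],[0,1,0,3,0],[0,1,0,3,0],[0,1,0,3,0]]

```text
clock: 4.25
eef_pos: [544.4, -112.1, 109.7]
tcp_rot: [0.611, 0.792, 0.001, 0.001]
force: [-6.7, -1.1, 32.1]
finger_gap: -0.0
gripper_force: 16.4
```

```bash
python3 - <<'E'
from h import *
s=ctrl.observe();print(s["eef_pos"],s["force"])
E
```

```text
[ 544.42090931 -112.0766306   109.65277037] [-6.70596633 -1.07052758 32.06419365]
```

>>> send_rows:
  increments:
    - [[0,0,0,-3,0],[0,0,0,-20,0],[0,0,0,-55,0],[30,0,0,-90,0],[60,0,0,-110,0],[85,0,0,-120,0],[85,0,0,-120,0]]

```text
clock: 4.83
eef_pos: [545.0, -111.2, 229.1]
tcp_rot: [0.61, 0.792, 0.001, 0.001]
force: [0.4, 0.0, -0.6]
finger_gap: 48.1
gripper_force: 0.0
```

```bash
python3 - <<'E'
from h import *
s=ctrl.observe();print(s["clock"],s["eef_pos"],s["force"])
a=snap("scene","pics/s3.png");b=snap("side","pics/d3.png")
A=cv2.resize(a[190:280,300:410],None,fx=5,fy=5,interpolation=2);B=cv2.resize(b[245:335,290:400],None,fx=5,fy=5,interpolation=2)
C=cv2.resize(np.hstack([A,B]),(800,327));cv2.imwrite("pics/c3.png",C)
print(move((481,169,230),76.7))
E
```

```text
4.8333 [ 545.0153514  -111.17926342  229.13923229] [ 0.36166496  0.04956912 -0.58925693]
(array([286.6,  10.6,  -3.4]), np.float64(14.772835441032326), np.float64(-61.92716455896766))
```

View pics/c3.png

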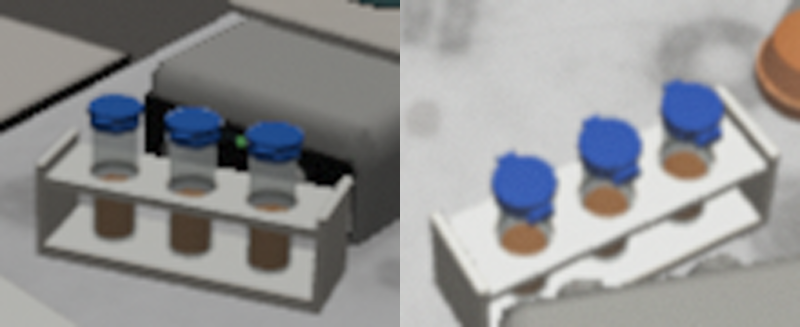

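All three caps now look alike and level in both views, so the cap is home. Next, move above the knob.

>>> send_rows:
  increments:
    - [[85,40,2,-10,-7],[85,80,3,-10,-14],[85,120,5,-10,-21],[85,160,6,-10,-28],[85,200,8,-10,-35],[85,240,9,-5,-42],[85,270,10,0,-49],[85,287,11,0,-56],[85,287,11,0,-62],[85,287,11,0,-62],[85,287,11,0,-62],[85,287,11,0,-62]]

```text
clock: 5.93
eef_pos: [481.6, 168.1, 226.3]
tcp_rot: [0.118, 0.993, -0.001, -0.001]
force: [0.1, 0.1, 0.0]
finger_gap: 85.0
gripper_force: 0.0
```

```bash
python3 - <<'E'
from h import *
s=ctrl.observe();print(s["clock"],s["eef_pos"],s["qd"].round(2)); im=snap("wrist","pics/w3.png")
p,q=s["eef_pos"],s["tcp_rot"]; np.savez("w3.npz",p=p,q=q); print(move((481,169,230),76.7))
m=(im.max(2)<60).astype('uint8')
k,l,st,c=cv2.connectedComponentsWithStats(m)
for i in range(1,k):
    if 200<st[i,4]: print(st[i],c[i].round(),wonz(c[i],111,p,q).round(1))
E
```

```text
5.9333 [481.62334614 168.14104769 226.31598675] [ 0.   -0.01  0.01 -0.    0.    0.    0.01]
(array([ 0.9,  0.7, -3.4]), np.float64(76.49190599823801), np.float64(-0.20809400176199233))
[    0   144   640   336 85108] [402. 366.] [600.4 218.8 111. ]
[292 223  41  48 755] [313. 244.] [478.1 171.  111. ]
[301 386  39  20 479] [320. 396.] [615.1 145.1 111. ]
```

View pics/w3.png

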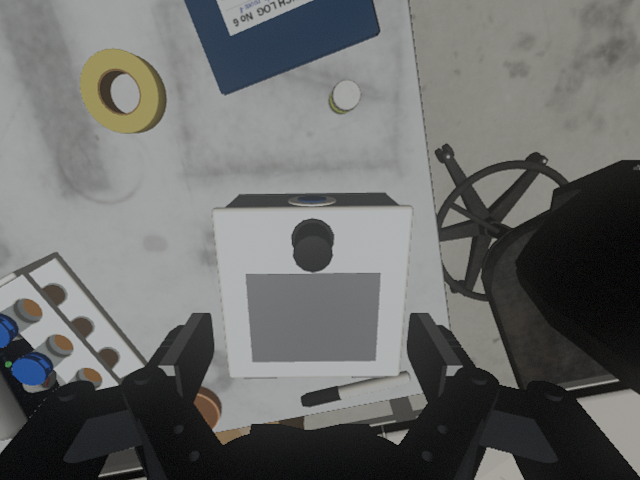

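The knob's top is centred at about (313,252) and the lid edges are square to the image, so the yaw is right. Descend onto the knob.

>>> send_rows:
  increments:
    - [[85,1.5,1.5,35,0],[85,1.5,1.5,65,0],[70,1.5,1.5,90,0],[60,1.5,1.5,104,0],[50,1.5,1.5,109,0],[50,1.5,1.5,109,0],[40,1.5,1.5,109,0],[40,1.5,1.5,109,0]]
  grip_force: 60

```text
clock: 6.65
eef_pos: [481.3, 171.0, 119.3]
tcp_rot: [0.116, 0.993, 0.0, 0.001]
force: [-0.5, -0.1, 0.5]
finger_gap: 40.0
gripper_force: 0.0
```

```bash
python3 - <<'E'
from h import *
s=ctrl.observe();print(s["eef_pos"],s["force"],s["finger_gap"]); im=snap("scene","pics/s4.png"); cv2.imwrite("pics/c4.png",cv2.resize(im[210:360,180:350],None,fx=3.5,fy=3.5,interpolation=2))
E
```

```text
[481.31347304 170.95020982 119.27967945] [-0.49220257 -0.14311068  0.46334305] 39.95458182187934
```

View pics/c4.png

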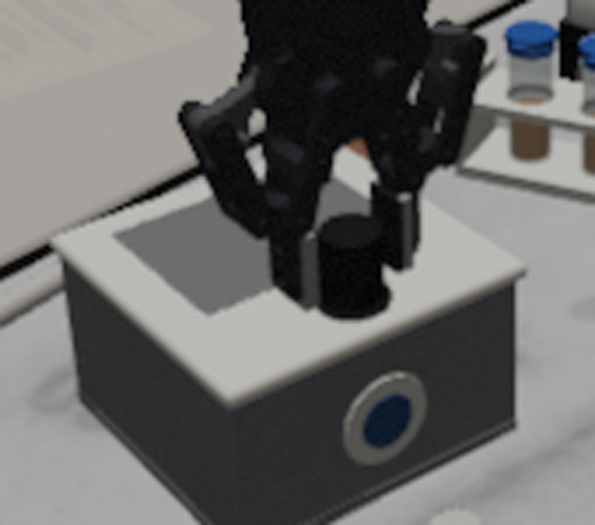

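The fingers straddle the knob, pads at about (308,305) and (400,268) with the knob at (351,270), and their tips clear the collar. Close.

>>> send_rows:
  increments:
    - [[35,0,0,2,0],[10,0,0,2,0],[10,0,0,2,0],[10,0,0,2,0],[10,0,0,2,0],[10,0,0,2,0],[10,0,0,2,0]]
  grip_force: 60

```text
clock: 7.28
eef_pos: [480.8, 170.0, 117.2]
tcp_rot: [0.116, 0.993, -0.0, 0.0]
force: [-0.7, -4.9, 9.4]
finger_gap: 26.3
gripper_force: 58.4
```

>>> send_rows:
  increments:
    - [[10,0,0,-1,0],[10,-0.3,0,-2,0],[10,-0.7,0,-3,0],[10,-1,0,-4,0],[10,-1.3,0,-5,0],[10,-1.6,0,-6,0],[10,-1.9,0,-7,0],[10,-2.1,0,-8,0],[10,-2.1,0,-8,0]]

```text
clock: 8.03
eef_pos: [482.5, 169.6, 123.6]
tcp_rot: [0.116, 0.993, -0.001, -0.001]
force: [3.0, -3.6, -12.3]
finger_gap: 26.5
gripper_force: 60.3
```

>>> send_rows:
  increments:
    - [[10,-0.5,0,-1.5,0],[10,-1,0,-3,0],[10,-1.5,0,-4.5,0],[10,-2,0,-6,0],[10,-2.7,0,-8,0],[10,-3.5,0,-10,0],[10,-4.3,0,-12,0],[10,-5.1,0,-14,0],[10,-5.9,0,-16,0],[10,-6.6,0,-18,0],[10,-6.8,0,-18.5,0],[10,-6.8,0,-18.5,0]]

```text
clock: 9.03
eef_pos: [489.9, 167.9, 142.4]
tcp_rot: [0.116, 0.993, -0.0, 0.0]
force: [5.1, -5.2, -9.8]
finger_gap: 26.4
gripper_force: 59.9
```

```bash
python3 - <<'E'
from h import *
s=ctrl.observe();print(s["eef_pos"],s["force"],s["torque"],s["finger_gap"]); im=snap("scene","pics/s5.png"); cv2.imwrite("pics/c5.png",cv2.resize(im[210:360,180:350],None,fx=3.5,fy=3.5,interpolation=2))
E
```

```text
[489.85618245 167.92580026 142.43389   ] [ 5.1230553  -5.15406866 -9.8256395 ] [-0.87468365 -0.57446684  0.00700396] 26.415948592347007
```

View pics/c5.png

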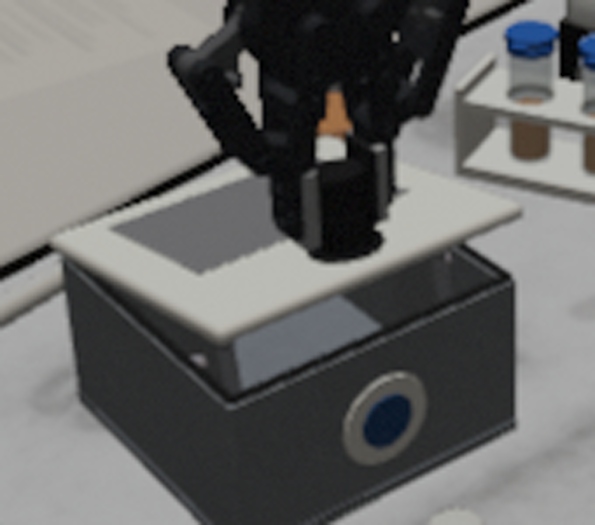

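The lid's front corner has risen from about (232,405) to (222,335), roughly 30 mm, which is about 0.2 rad, and the knob is held. Settle briefly, then hand in.

>>> send_rows:
  increments:
    - [[10,0,0,0,0],[10,0,0,0,0],[10,0,0,0,0],[10,0,0,0,0],[10,0,0,0,0]]

```text
clock: 9.5
eef_pos: [489.9, 167.9, 142.4]
tcp_rot: [0.116, 0.993, -0.0, 0.0]
force: [4.5, -4.5, -8.7]
finger_gap: 26.3
gripper_force: 59.9
```

```bash
python3 - <<'E'
from h import *
s=ctrl.observe();print(s["eef_pos"],s["force"],s["gripper_force"]); print(ctrl.close_job())
E
```

```text
[489.85192195 167.91337798 142.39675687] [ 4.53693537 -4.48387515 -8.72175204] 59.91217017173767
the job is handed in; nothing more can be done
None
```

I pressed the open middle cap home, then pulled the lid free of its seal by the knob. I handed in at about 9.5 s with the lid still gripped and its front edge about 30 mm up (about 0.2 rad, judged from the camera); no verdict came back.

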